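# Slide the reagent bottle home in its dock and start the analyser

### The arm

A 6-joint arm with a two-finger parallel gripper is mounted at the origin on the work surface. World frame = base frame: x ahead of the robot, y to its left, z up, the work surface at z = 0. Lengths are in m, angles in rad, forces in N, time in s.
With the tool pointing down it reaches from about 0.35 to 0.85 m from the base axis. Payload 8.1 kg.
Tool frame: the origin (TCP) lies at the very end of the fingers, on their centre line; the grasp point (between the pads) lies 19 mm behind it (pinch_z is the distance from the TCP to the grasp point, in m); z points along the fingers, y is the direction in which the jaws open and shut (so a half turn about z gives the same grasp; the last joint's range is limited). The gripper opens to 93 mm and grips with 3 to 60 N. Pads are 15 mm wide; open, the fingers measure 128 mm over their backs; the gripper's body (75 mm by 188 mm) begins 65 mm behind the grasp point.
Start: joints at [-1.416, 0.13, 1.488, -0, 1.523, -0.085], TCP at [0.143, -0.583, 0.219] pointing down, gripper open.
Joint ranges: [-2.96, 2.96], [-0.89, 2.26], [0.02, 2.5], [-1.34, 4.48], [0, 2.73], [-2.66, 2.66]. Speed limits (rad/s): [2.39, 2.39, 2.79, 3.14, 3.14, 3.14].

### API

Orientations are given as a rotation vector (axis times angle).
In Python, from plant import * gives the robot as it stands.
- The arm moves only by the tool move_arm, never from a script. Its argument "series" is a list of rows, each a list of 7 numbers: the shift along the tool's x, y, z each as a share of 10 cm, from -1 to 1, then the turn, a rotation vector about the tool's x, y, z each as a share of 180 degrees, from -1 to 1, then the opening, from -1 (shut) to 1 (fully open). In form: [[dx, dy, dz, rx, ry, rz, jaw], ...]. A call has 1 to 8 rows; each row is the pose to reach, as a shift and turn from the pose commanded when the call began, along the tool's axes at that moment, turning the shorter way round; what a row does not reach only later rows make up. A row lasts 1/10 s, in which the tool goes at most 50 mm and 8.59 degrees, less where a joint would pass 70% of its speed; a pose out of reach is approached as far as the arm can. A call with a number of a shift or a turn outside -1 to 1 is refused whole. A call with a gripper value outside its range is refused whole. The fingers move at their own pace and stop on an object; "squeeze" is the grip in N (left out, the last holds). Time passes only in rows, so rows that repeat a pose let the fingers close. It gives the time, the measured TCP pose, the force and the opening at its end, in the units of the state.
- read_state(): the state, without advancing time (a new reading comes with each control period).
- read_camera(name): name is "scene" or "side" or "wrist"; returns a dict with "frame" (420x560x3 uint8, red, green, blue), "K" (3x3 intrinsics, pixels), "rvec" (rotation vector, rad) and "tvec" (3), from world to camera coordinates, as OpenCV has them. Camera axes: x right, y down, z forward; pixel columns grow to the right and rows downward; lengths in m; the calibration is good to about 2 mm. A picture is of the moment at which its call begins. There is no depth.
- close_job(): hands the job in, once; it reports no verdict.
The state is a dict: "t": time; "q": joint angles; "dq": joint speeds; "joint_torque": joint torques, N m; "tool_pos": TCP position; "orientation": TCP orientation; "force": force on the tool from outside, world axes, zero at the start; "wrist_torque": the same for the moment, N m; "opening": finger opening in m.
Only numpy, scipy, OpenCV 4.12 (cv2) and the standard library are available. Lean on these libraries where they do the work, as an engineer would, in place of code of your own. Each camera call takes 0.05 s, during which the arm holds its last target.

### The job

Without gripping or lifting it, push the tall amber bottle with the fingertips, low on its body so that it stays upright, across the bench and in through the open side of the white dock until it is fully home against the dock's end wall. Only then press the green start button all the way down and let it come up again. Leave everything else where it stands.

Things in the scene. Friction and masses are not known exactly. Their poses are not given: they have to be found in the camera images.
- reagent: tall narrow amber bottle with white band and red cap, loose, upright: 190 mm tall, body 48 mm across up to 125 mm, then shoulder, neck 24 and cap 29 mm across; 0.22 to 0.45 kg. It tips if pushed high up, and an upright gripper's body would touch its upper part when the tips touch its foot: lean the tool back. Origin: centre of its underside; z along its axis.
- dock: white U of walls 6 mm thick, 25 mm high, fixed; floor flush with the bench. Origin: under the bottle's axis when it is home and centred. +y points to the end wall (inner face y=+24 mm); side walls' inner faces x=+-30 mm, to y=-21 mm; then lips flare to x=+-38, y=-33 mm. Open side: -y (robot's right, turned by yaw); the bottle enters along +y. A foot 100 mm wide, 10 high ends at y=+60.
- pod: grey control box fixed on the bench, 80 x 70 x 30 mm high, that carries the green start button in the middle of its top. Origin: centre of its underside.
- start_top (a point): centre of the top face of the green start button, 30 mm across, on the pod; the button is pressed straight down.
- start (a joint): travel of the start button in m: 0 released, 0.006 fully down; a spring raises it again; fully down takes about 5 N.
- clear_bottle: bystander: white bottle with a blue cap, 52 mm across, 158 mm tall, at the back of the bench. Origin: centre of its underside.
- beaker: bystander: open clear beaker 68 mm across, 85 mm tall, at the back. Origin: centre of its underside.
- jar: bystander: white jar with a black cap, 60 mm across, 75 mm tall, at the back. Origin: centre of its underside.
- rotor: bystander: spare pump roller wheel lying flat near the robot, 72 mm across, 34 mm tall. Origin: centre of its underside.
- screwdriver: bystander: red-handled screwdriver lying flat on the robot's right, about 190 mm long, 26 mm high. Origin: on the bench under the front end of its handle; the handle points to its -x.

How it is judged:
On the way, in this order (a step that is already met when the one before it is completed fails the run):
1. the amber bottle stands upright, fully home in the dock (y of reagent in the frame of dock between -0.004 and 0.006 m and x of reagent in the frame of dock between -0.01 and 0.01 m and angle between reagent's own z axis and vertical below 0.06 rad), for 0.2 s.
2. the start button is pressed down (value of joint start above 0.0045 m), for 0.05 s.
At the end, for the whole second after the job is handed in: The amber bottle stands upright (within 0.06 rad) and at rest on the bench in the dock, within 4 mm of touching the end wall and between the side walls (within 10 mm of the middle); the start button has been pressed (at least 4.5 of its 6 mm) after that and is up again (all of step 1 and height (world z) of reagent below 0.004 m and linear speed of reagent below 0.01 m/s and value of joint start below 0.002 m).
It fails at once if the amber bottle is tipped (more than 0.25 rad) (angle between reagent's own z axis and vertical above 0.25 rad).
It fails at once if the amber bottle is lifted off the bench (more than 10 mm) (height (world z) of reagent above 0.01 m).
It fails at once if the amber bottle is taken between the fingers (grasp point inside the bottle) (horizontal distance between the grasp point and reagent below 0.018 m and height (world z) of the grasp point below 0.195 m).
It fails at once if the start button is pressed before the bottle is in the dock (value of joint start above 0.003 m and horizontal distance between reagent and dock above 0.015 m).
It fails at once if a bystander is moved (more than 15 mm) or tipped over (distance of any of clear_bottle, beaker, jar, rotor, screwdriver from where it was at the start of the episode above 0.015 m or angle between any of clear_bottle, beaker, jar's own z axis and vertical above 0.3 rad).
It also fails if it takes over 61 s, if anything falls off the work surface, if the arm or the gripper's body presses on something with over 40 N, if the wrist force passes 120 N, or if a joint passes its speed limit or range.

## Working session

There is one attempt and no reset: what is moved stays moved. The work goes in short steps, Python scripts to look and compute and a tool call to move; the robot and the scene stay as the last step left them, time stands still between calls to the robot, and variables do not carry over. Pictures are saved under pics/ and viewed, and the job is handed in when it is done.

Besides the shell and the picture viewer there is one more tool, called after ">>>" by a JSON object that holds its "op" and its "data". move_arm: Moves the arm, as the interface text tells. Shift numbers are shares of 10 cm and turn numbers shares of 180 degrees, none past 1 either way. Its arguments: {"type":"object","properties":{"series":{"type":"array","items":{"type":"array","items":{"type":"number"}}},"squeeze":{"type":"number"}},"required":["series"]}

```bash
mkdir -p pics; ls
python3 - <<'E'
from plant import *
import cv2
s=read_state(); print({k:(v if not hasattr(v,'round') else v) for k,v in s.items()})
for n in ["scene","side","wrist"]:
    c=read_camera(n); cv2.imwrite(f"pics/{n}0.png",c["frame"][:,:,::-1]); print(n,c["K"],c["rvec"],c["tvec"])
    import numpy as np; np.savez(f"{n}0.npz",**c)
E
```

```text
pics
{'t': 0.0, 'q': array([-1.41636758e+00,  1.31133040e-01,  1.48927235e+00, -3.70284945e-06,
        1.52297539e+00, -8.54097082e-02]), 'dq': array([-1.16037047e-05,  1.40773630e-03, -2.16042731e-03, -3.01307888e-04,
       -1.49536965e-04, -1.27913485e-03]), 'joint_torque': array([-3.24246803e-04, -5.59849334e+01, -4.91752231e+01,  7.67655065e-02,
        3.54820210e-02, -1.76027061e-04]), 'tool_pos': array([ 0.14245606, -0.58226946,  0.21760804]), 'orientation': array([-3.11725656e+00, -3.75621575e-01,  1.02657627e-04]), 'force': array([-0.64445467,  0.15749126,  0.06586466]), 'wrist_torque': array([-0.00208216,  0.00424719, -0.01393077]), 'opening': 0.09339924140412767}
scene [[406.3869805    0.         278.19609181]
 [  0.         406.3869805  208.62599505]
 [  0.           0.           1.        ]] [ 2.22976638  1.33904259 -0.43501254] [-0.24709097 -0.39823388  1.50484593]
side [[431.42087753   0.         280.65561222]
 [  0.         431.42087753 210.71905833]
 [  0.           0.           1.        ]] [ 0.13092019 -2.91898179  1.08881457] [0.5911385  0.11766213 1.28496472]
wrist [[334.07614848   0.         285.19744311]
 [  0.         334.07614848 207.19134887]
 [  0.           0.           1.        ]] [-2.31482835  1.81702489  0.22309797] [-0.59906142 -0.02735792  0.38829584]
```

View pics/scene0.png

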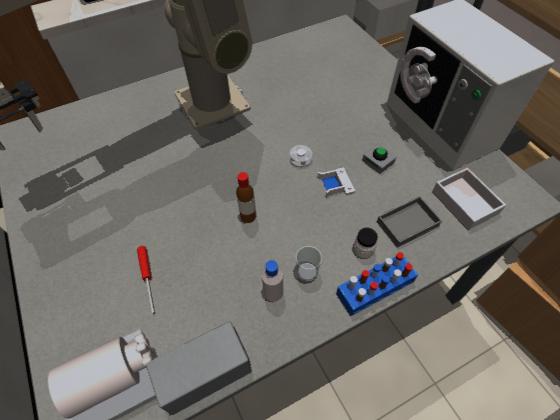

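View pics/side0.png

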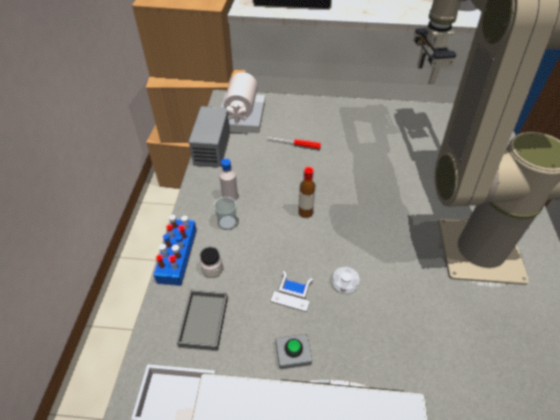

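View pics/wrist0.png

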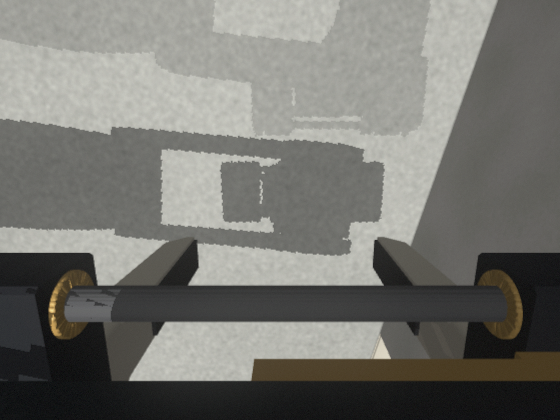

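The scene view shows the amber bottle (foot ~(248,217)), the dock (~(337,182)), the pod and button (~(380,155)), and the screwdriver at (146,270). The side view shows the bottle foot ~(307,212), the dock ~(293,290) and the button ~(293,347). Next I'll zoom in to measure.

```bash
cat > h.py <<'E'
import numpy as np, cv2
def load(n): return dict(np.load(f"{n}.npz"))
def ray(c,uv):
    R=cv2.Rodrigues(c["rvec"])[0]; C=-R.T@c["tvec"]
    d=R.T@np.linalg.inv(c["K"])@np.array([uv[0],uv[1],1.]); return C,d
def onz(c,uv,z):
    C,d=ray(c,uv); return C+d*(z-C[2])/d[2]
def proj(c,p):
    return cv2.projectPoints(np.array(p,float).reshape(-1,3),c["rvec"],c["tvec"],c["K"],None)[0].reshape(-1,2)
def tri(c1,u1,c2,u2):
    A=[];b=[]
    for c,u in((c1,u1),(c2,u2)):
        C,d=ray(c,u); d=d/np.linalg.norm(d); P=np.eye(3)-np.outer(d,d); A.append(P); b.append(P@C)
    A=np.vstack(A);b=np.hstack(b); x=np.linalg.lstsq(A,b,rcond=None)[0]; return x,np.linalg.norm(A@x-b)
def crop(c,x0,y0,w,h,k,fn):
    cv2.imwrite(fn,cv2.resize(c["frame"][y0:y0+h,x0:x0+w,::-1],None,fx=k,fy=k,interpolation=cv2.INTER_CUBIC))
E
python3 - <<'E'
from h import *
s=load("scene0");d=load("side0")
crop(s,220,130,190,100,4,"pics/sc1.png"); crop(d,250,155,120,220,2.7,"pics/sd1.png")
def blob(c,lo,hi,box):
    x0,y0,x1,y1=box
    h=cv2.cvtColor(c["frame"],cv2.COLOR_RGB2HSV); m=cv2.inRange(h,lo,hi); mm=np.zeros_like(m); mm[y0:y1,x0:x1]=m[y0:y1,x0:x1]
    n,l,st,ce=cv2.connectedComponentsWithStats(mm); i=1+np.argmax(st[1:,4]); return ce[i],st[i]
g1=blob(s,(45,100,50),(80,255,255),(360,130,400,175)); g2=blob(d,(45,100,50),(80,255,255),(270,330,320,370)); print(g1,g2)
print("button",tri(s,g1[0],d,g2[0]))
r1=blob(s,(0,150,80),(6,255,255),(230,165,260,200)); r2=blob(d,(0,150,80),(6,255,255),(295,160,320,185)); print(r1,r2)
print("cap",tri(s,r1[0],d,r2[0]))
a1=blob(s,(0,80,20),(25,255,140),(225,165,265,230)); a2=blob(d,(0,80,20),(25,255,140),(290,160,325,225)); print(a1,a2)
E
```

```text
(array([380.61016949, 150.93220339]), array([376, 148,  10,   8,  59], dtype=int32)) (array([293.56666667, 345.94      ]), array([287, 340,  14,  13, 150], dtype=int32))
button (array([0.53132059, 0.36689144, 0.0473818 ]), np.float64(0.0010838793747511557))
(array([242.325 , 176.2625]), array([237, 172,  11,  10,  80], dtype=int32)) (array([308.22580645, 172.90322581]), array([304, 167,   9,  13,  93], dtype=int32))
cap (array([ 0.52200371, -0.09666719,  0.18021321]), np.float64(0.002969972966185496))
(array([244.25641026, 190.90384615]), array([236, 177,  18,  26, 312], dtype=int32)) (array([307.33606557, 184.72131148]), array([300, 173,  15,  23, 244], dtype=int32))
```

View pics/sc1.png

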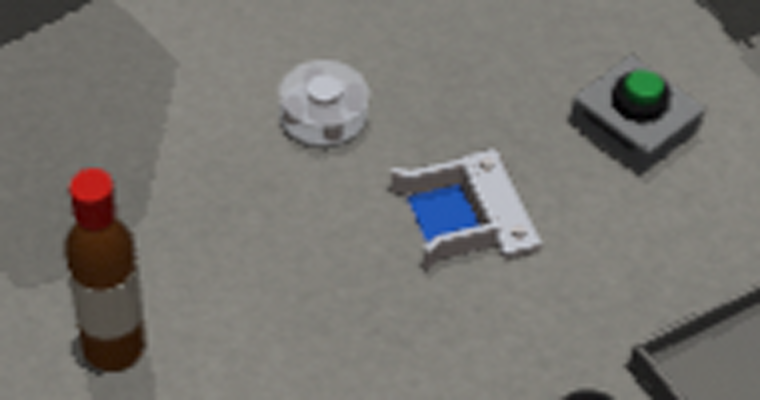

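View pics/sd1.png

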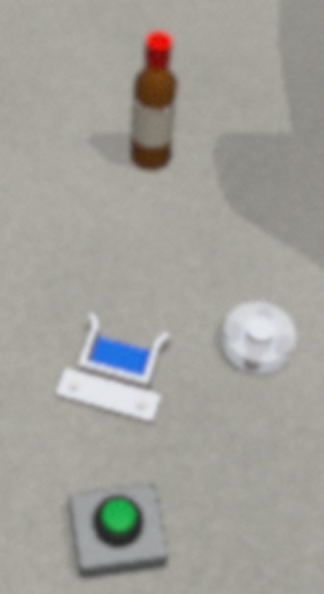

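Run:
```python
from h import *
s=load("scene0");d=load("side0")
crop(s,312,162,50,36,14,"pics/sc2.png"); crop(d,265,265,56,50,12,"pics/sd2.png")
crop(s,228,165,40,60,10,"pics/sc3.png"); crop(d,285,160,45,60,10,"pics/sd3.png")
```

```text
(no output)
```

View pics/sc2.png

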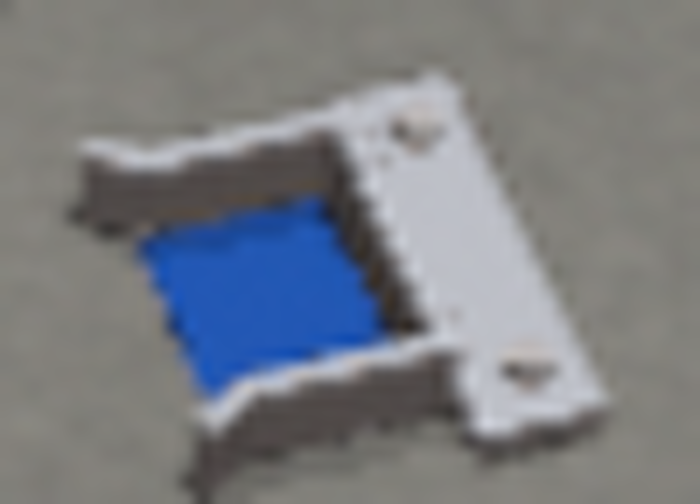

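View pics/sd2.png

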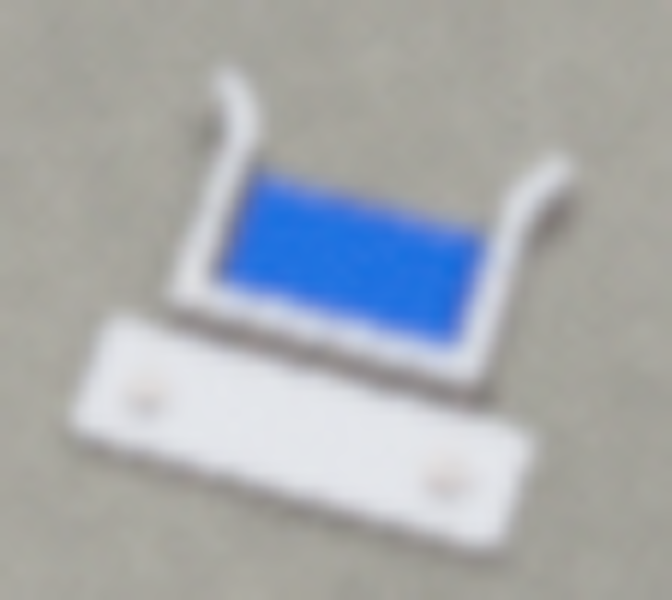

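View pics/sc3.png

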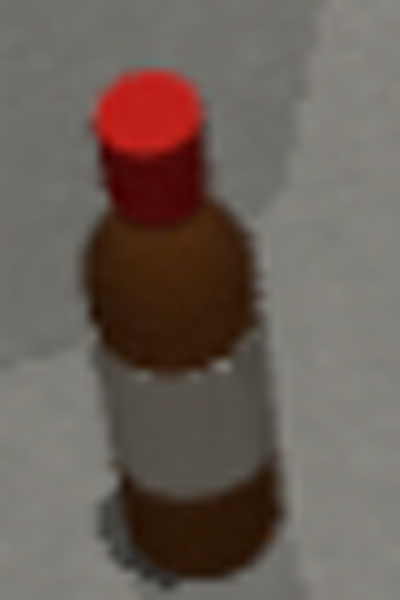

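View pics/sd3.png

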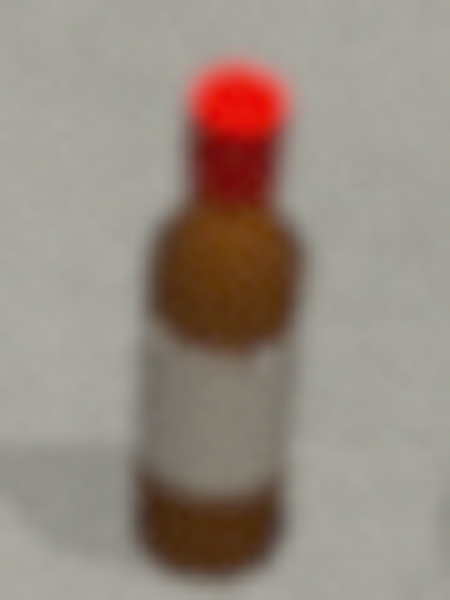

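Run:
```python
from h import *
s=load("scene0");d=load("side0")
def px(p,k,o): return [(p[0]+.5)/k-.5+o[0],(p[1]+.5)/k-.5+o[1]]
S=lambda p:px(p,14,(312,162)); D=lambda p:px(p,12,(265,265))
cs=px((149,112),10,(228,165)); cd=px((239,101),10,(285,160))
print("captop",tri(s,cs,d,cd), onz(s,cs,.19),onz(d,cd,.19))
print("plate side",[onz(d,D(p),.01).round(4) for p in((112,322),(533,437),(492,552),(70,430))])
print("plate scene outer",[onz(s,S(p),.01).round(4) for p in((437,75),(608,402))])
print("lips tips side z25",[onz(d,D(p),.025).round(4) for p in((225,75),(568,165))])
print("lips tips scene z25",[onz(s,S(p),.025).round(4) for p in((82,148),(205,418))])
print("blue open corners side",[onz(d,D(p),.0).round(4) for p in((262,175),(487,235))])
print("blue corner scene",[onz(s,S(p),.0).round(4) for p in((143,242),(205,395),(325,200),(390,335))])
print("endwall outer corners side z25",[onz(d,D(p),.025).round(4) for p in((180,295),(480,378))])
g1=[380.6,150.9]; g2=[293.6,345.9]
print(onz(s,g1,.047),onz(d,g2,.047))
# screwdriver
for c,n,box in((s,'scene',(130,235,160,290)),(d,'side',(290,130,325,155))):
    h=cv2.cvtColor(c["frame"],cv2.COLOR_RGB2HSV);x0,y0,x1,y1=box
    m=cv2.inRange(h,(0,130,60),(8,255,255))[y0:y1,x0:x1];p=cv2.findNonZero(m).reshape(-1,2)+[x0,y0]
    print(n,[onz(c,q,.013).round(3) for q in(p[p[:,1].argmin()],p[p[:,1].argmax()],p[p[:,0].argmin()],p[p[:,0].argmax()])])
```

```text
captop (array([ 0.5241106 , -0.09875439,  0.1886431 ]), np.float64(0.000866487382710213)) [ 0.52586226 -0.09891771  0.19      ] [ 0.523655   -0.09790444  0.19      ]
plate side [array([0.5946, 0.2004, 0.01  ]), array([0.4979, 0.221 , 0.01  ]), array([0.5057, 0.2502, 0.01  ]), array([0.6013, 0.2286, 0.01  ])]
plate scene outer [array([0.5059, 0.2471, 0.01  ]), array([0.6026, 0.229 , 0.01  ])]
lips tips side z25 [array([0.5739, 0.1417, 0.025 ]), array([0.4935, 0.1588, 0.025 ])]
lips tips scene z25 [array([0.4959, 0.1575, 0.025 ]), array([0.5734, 0.1421, 0.025 ])]
blue open corners side [array([0.564 , 0.1523, 0.    ]), array([0.5106, 0.1637, 0.    ])]
blue corner scene [array([0.5091, 0.1675, 0.    ]), array([0.5529, 0.1571, 0.    ]), array([0.5184, 0.2102, 0.    ]), array([0.5582, 0.2022, 0.    ])]
endwall outer corners side z25 [array([0.5791, 0.2008, 0.025 ]), array([0.5108, 0.2158, 0.025 ])]
[0.53169843 0.3674722  0.047     ] [0.53059777 0.36617342 0.047     ]
scene [array([ 0.479, -0.416,  0.013]), array([ 0.583, -0.436,  0.013]), array([ 0.486, -0.424,  0.013]), array([ 0.575, -0.414,  0.013])]
side [array([ 0.579, -0.443,  0.013]), array([ 0.507, -0.399,  0.013]), array([ 0.582, -0.437,  0.013]), array([ 0.486, -0.423,  0.013])]
```

Run:
```python
from h import *
from scipy.spatial.transform import Rotation as Ro
s=load("scene0");d=load("side0");w=load("wrist0")
print("clear cap",tri(s,(271.5,266),d,(226,163)))
print("beaker rim",tri(s,(309,257),d,(227,206)))
print("jar",tri(s,(368,236),d,(210,256)))
print("rotor",tri(s,(301,154),d,(346,279)))
from plant import *
st=read_state(); R=Ro.from_rotvec(st["orientation"]).as_matrix(); Rw=cv2.Rodrigues(w["rvec"])[0]; C=-Rw.T@w["tvec"]
print("cam in tool",R.T@(C-st["tool_pos"]), R.T@Rw.T@[0,0,1],"\n",R)
yaw=-.208; o=np.array([.540,.1805]); ex=np.array([np.cos(yaw),np.sin(yaw)]); ey=np.array([-ex[1],ex[0]])
b=np.array([.5247,-.0984])-o; print("bottle in dock",b@ex,b@ey)
```

```text
clear cap (array([ 0.77370761, -0.14355096,  0.15109077]), np.float64(0.0013584821062744543))
beaker rim (array([ 0.76083648, -0.03339627,  0.07846522]), np.float64(0.00523385642455898))
jar (array([0.77785127, 0.14136317, 0.06783128]), np.float64(0.0031157214355569244))
rotor (array([0.40073856, 0.15121603, 0.02121391]), np.float64(0.0023518266848488053))
cam in tool [ 0.06677608 -0.00033748 -0.16501991] [-2.40746360e-01  3.51323912e-04  9.70588000e-01] 
 [[ 9.71374575e-01  2.37552886e-01 -2.45779275e-04]
 [ 2.37552994e-01 -9.71373561e-01  1.40737929e-03]
 [ 9.55835232e-05 -1.42547806e-03 -9.99998979e-01]]
bottle in dock 0.04262358257142154 -0.2760480577884532
```

```bash
cat >> h.py <<'E'
from scipy.spatial.transform import Rotation as Ro
def pose(psi,th):
    f=np.array([np.cos(psi),np.sin(psi),0]); u=np.array([0,0,1.])
    z=f*np.sin(th)-u*np.cos(th); x=f*np.cos(th)+u*np.sin(th); return np.c_[x,np.cross(z,x),z]
def rel(st,P,R):
    R0=Ro.from_rotvec(st["orientation"]).as_matrix()
    return np.r_[R0.T@(np.array(P)-st["tool_pos"])/.1, Ro.from_matrix(R0.T@R).as_rotvec()/np.pi].round(3)
E
python3 - <<'E'
from h import *; from plant import *
st=read_state(); print(rel(st,[.525,-.19,.22],pose(np.pi/2,.63)))
E
```

```text
[ 4.648 -2.903 -0.017  0.133  0.169 -0.409]
```

>>> {"op": "move_arm", "data": {"series": [[0.4, -0.26, -0.1, 0, 0, 0, -0.7], [0.8, -0.52, -0.2, 0, 0, 0, -0.7], [1, -0.64, -0.2, 0, 0, 0, -0.7], [1, -0.64, -0.2, 0, 0, 0, -0.7]]}}

```text
t: 0.55
tool_pos: [0.2267, -0.4951, 0.239]
orientation: [3.118, 0.381, 0.001]
force: [0.2, 0.7, -0.6]
opening: 0.0656
```

>>> {"op": "move_arm", "data": {"series": [[0.4, -0.26, 0, 0, 0, 0, -0.7], [0.8, -0.52, 0, 0, 0, 0, -0.7], [1, -0.64, 0, 0, 0, 0, -0.7]]}}

```text
t: 0.85
tool_pos: [0.3076, -0.4093, 0.2382]
orientation: [-3.118, -0.377, -0.0]
force: [0.1, -0.1, 0.5]
opening: 0.0414
```

>>> {"op": "move_arm", "data": {"series": [[0.4, -0.26, 0, 0, 0, 0, -0.7], [0.8, -0.52, 0, 0, 0, 0, -0.7], [1, -0.64, 0, 0, 0, 0, -0.7]]}}

```text
t: 1.15
tool_pos: [0.3898, -0.3232, 0.2383]
orientation: [-3.118, -0.378, -0.0]
force: [0.4, -0.9, 0.3]
opening: 0.0181
```

Run:
```python
from h import *; from plant import *
st=read_state(); print(st["t"],st["q"].round(3),st["tool_pos"],st["opening"],rel(st,[.525,-.19,.22],pose(np.pi/2,.63)))
```

```text
1.15 [-7.940e-01 -1.320e-01  1.715e+00  1.000e-03  1.559e+00  5.360e-01] [ 0.38975293 -0.32316193  0.238304  ] 0.018110424618579785 [ 1.631 -0.97   0.184  0.133  0.169 -0.408]
```

>>> {"op": "move_arm", "data": {"series": [[0.3, -0.15, 0, 0.013, 0.017, -0.041, -0.7], [0.6, -0.3, 0, 0.026, 0.034, -0.082, -0.7], [0.9, -0.45, 0, 0.04, 0.05, -0.123, -0.7], [1, -0.5, 0, 0.053, 0.068, -0.164, -0.7], [1, -0.5, 0, 0.066, 0.085, -0.2, -0.7], [1, -0.5, 0, 0.08, 0.1, -0.25, -0.7], [1, -0.5, 0, 0.1, 0.13, -0.3, -0.7], [1, -0.5, 0, 0.115, 0.146, -0.355, -0.7]]}}

```text
t: 1.95
tool_pos: [0.4729, -0.254, 0.238]
orientation: [-2.175, -1.645, -0.516]
force: [0.6, 0.8, -0.0]
opening: 0.0139
```

Run:
```python
from h import *; from plant import *
st=read_state(); print(st["t"],st["q"].round(3),st["tool_pos"],st["opening"],rel(st,[.525,-.2,.12],pose(np.pi/2,.63)))
```

```text
1.95 [-0.86   0.218  1.447  0.397  1.819 -0.553] [ 0.47286739 -0.25400492  0.23804265] 0.01392170051142434 [-1.000e-03  4.450e-01  1.326e+00  2.700e-02  3.300e-02 -8.100e-02]
```

>>> {"op": "move_arm", "data": {"series": [[0, 0.2, 0.3, 0.013, 0.016, -0.04, -0.7], [0, 0.45, 0.6, 0.027, 0.033, -0.081, -0.7], [0, 0.45, 1, 0.027, 0.033, -0.081, -0.7], [0, 0.45, 1, 0.027, 0.033, -0.081, -0.7]]}}

```text
t: 2.35
tool_pos: [0.5211, -0.212, 0.1409]
orientation: [-1.856, -1.847, -0.599]
force: [-0.8, 0.2, -0.4]
opening: 0.0139
```

Run:
```python
from h import *; from plant import *
st=read_state(); print(st["t"],st["q"].round(3),st["tool_pos"],st["opening"],rel(st,[.525,-.175,.016],pose(np.pi/2,.63)))
c=read_camera("wrist"); cv2.imwrite("pics/w1.png",c["frame"][:,:,::-1])
c=read_camera("side"); cv2.imwrite("pics/sd4.png",c["frame"][:,:,::-1])
```

```text
2.35 [-0.769  0.457  1.38   0.443  1.767 -0.781] [ 0.52110905 -0.21195842  0.14091735] 0.013872209535336502 [-0.446  0.054  1.223 -0.003 -0.002 -0.002]
```

View pics/w1.png

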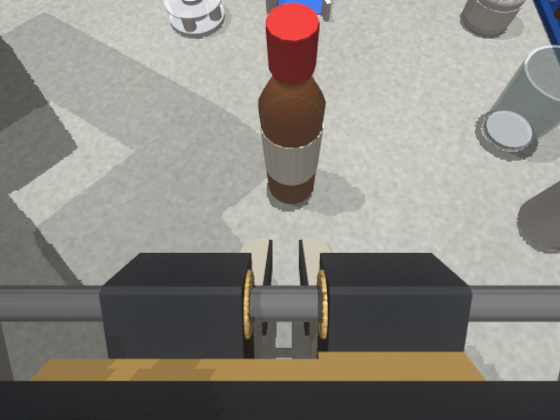

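View pics/sd4.png

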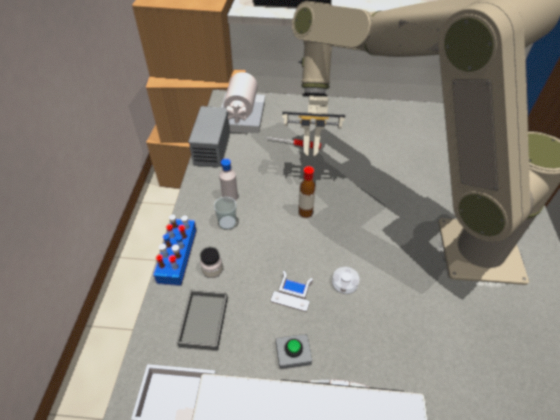

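The wrist view shows the bottle foot at about (291,195), nearly centred on the fingertips (col ~285). The arm is clear of the other things in the side view. Next I go down behind the bottle.

>>> {"op": "move_arm", "data": {"series": [[-0.3, 0.04, 0.3, 0, 0, 0, -0.7], [-0.5, 0.05, 0.6, 0, 0, 0, -0.7], [-0.6, 0.05, 0.9, 0, 0, 0, -0.7], [-0.6, 0.05, 1, 0, 0, 0, -0.7], [-0.6, 0.05, 1, 0, 0, 0, -0.7]]}}

```text
t: 2.95
tool_pos: [0.5288, -0.2056, 0.0342]
orientation: [-1.864, -1.86, -0.604]
force: [0.3, -0.5, -0.3]
opening: 0.0142
```

Run:
```python
from h import *; from plant import *
st=read_state(); print(st["t"],st["q"].round(3),st["tool_pos"],st["opening"],rel(st,[.525,-.15,.016],pose(np.pi/2,.63)))
c=read_camera("wrist"); cv2.imwrite("pics/w2.png",c["frame"][:,:,::-1]); np.savez("w2.npz",**c)
```

```text
2.95 [-0.755  0.576  1.427  0.442  1.597 -0.846] [ 0.52881891 -0.20556246  0.03419982] 0.01420947935026602 [ 0.343 -0.039  0.473  0.     0.001 -0.001]
```

View pics/w2.png

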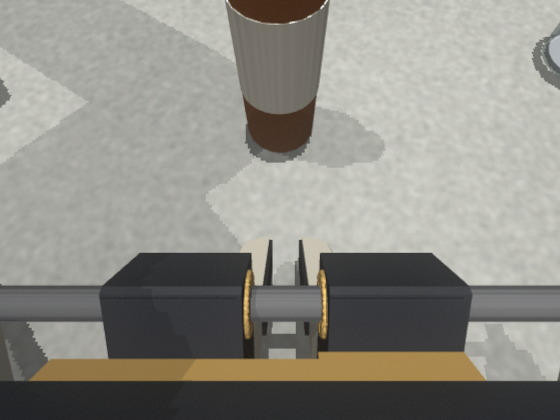

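Run:
```python
from h import *
w=load("w2"); print(onz(w,(280,152),0), onz(w,(245,130),0),onz(w,(314,128),0))
print(proj(w,[[.5247,-.1224,0],[.5247,-.0984,0],[.5288,-.2056,.034]]))
```

```text
[ 0.52573831 -0.12304158  0.        ] [ 4.99920049e-01 -1.04254978e-01 -2.77555756e-17] [ 0.55073271 -0.10266646  0.        ]
[[278.55168545 151.22783461]
 [278.72402715 123.27752006]
 [284.18916948 253.35794045]]
```

>>> {"op": "move_arm", "data": {"series": [[0.1, -0.02, 0.2, 0, 0, 0, -0.7], [0.2, -0.035, 0.35, 0, 0, 0, -0.7], [0.3, -0.035, 0.45, 0, 0, 0, -0.7], [0.37, -0.035, 0.52, 0, 0, 0, -0.7], [0.37, -0.035, 0.52, 0, 0, 0, -0.7]]}}

```text
t: 3.5
tool_pos: [0.5259, -0.1441, 0.0135]
orientation: [-1.863, -1.861, -0.603]
force: [-0.4, -0.6, 0.1]
opening: 0.014
```

Run:
```python
from h import *; from plant import *
st=read_state(); print(st["t"],st["q"].round(3),st["tool_pos"],st["opening"],st["force"])
R=Ro.from_rotvec(st["orientation"]).as_matrix(); print(R)
c=read_camera("wrist"); cv2.imwrite("pics/w3.png",c["frame"][:,:,::-1]); np.savez("w3.npz",**c)
print(proj(c,[st["tool_pos"],[.5255,-.123,0]]))
```

```text
3.5 [-0.687  0.518  1.554  0.472  1.509 -0.823] [ 0.52592196 -0.14413442  0.01349348] 0.013983198385201222 [-0.43461963 -0.56271967  0.1362964 ]
[[ 8.35750154e-04  9.99999637e-01 -1.63205940e-04]
 [ 8.09671772e-01 -5.80900779e-04  5.86882683e-01]
 [ 5.86882376e-01 -6.22630536e-04 -8.09671964e-01]]
[[284.26123931 253.19670614]
 [283.64427059 223.69406855]]
```

View pics/w3.png

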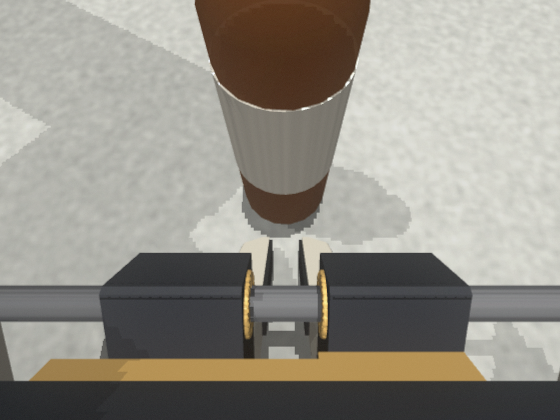

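>>> {"op": "move_arm", "data": {"series": [[0.04, 0, 0.03, 0, 0, 0, -0.7], [0.08, 0, 0.06, 0, 0, 0, -0.7], [0.12, 0, 0.088, 0, 0, 0, -0.7], [0.17, 0, 0.123, 0, 0, 0, -0.7], [0.22, 0, 0.16, 0, 0, 0, -0.7], [0.27, 0, 0.196, 0, 0, 0, -0.7], [0.32, 0, 0.232, 0, 0, 0, -0.7], [0.36, 0, 0.261, 0, 0, 0, -0.7]]}}

```text
t: 4.35
tool_pos: [0.5253, -0.0995, 0.0122]
orientation: [-1.863, -1.859, -0.603]
force: [-1.1, -1.5, 0.3]
opening: 0.0139
```

```bash
cat > look.py <<'E'
from h import *; from plant import *
import sys
n=sys.argv[1]
st=read_state(); print(st["t"],st["tool_pos"].round(4),st["opening"].__round__(4),st["force"].round(2))
c=read_camera("wrist"); cv2.imwrite(f"pics/w{n}.png",c["frame"][:,:,::-1]); np.savez(f"w{n}.npz",**c)
S=[]
for nm in("scene","side"):
    c=read_camera(nm); np.savez(f"{nm}{n}.npz",**c); h=cv2.cvtColor(c["frame"],cv2.COLOR_RGB2HSV)
    m=cv2.inRange(h,(0,180,180),(8,255,255)) # bright cap top
    nn,l,sx,ce=cv2.connectedComponentsWithStats(m)
    u=proj(c,[.53,.05,.19])[0]
    for i in range(1,nn):
        if sx[i,4]>15 and abs(ce[i]-u).max()<90: print(nm,sx[i,4],"cap at",onz(c,ce[i],.19).round(4))
E
python3 look.py 4
```

```text
4.35 [ 0.5253 -0.0995  0.0122] 0.0139 [-1.07 -1.52  0.28]
scene 59 cap at [ 0.5259 -0.0687  0.19  ]
side 57 cap at [ 0.5236 -0.0681  0.19  ]
```

View pics/w4.png

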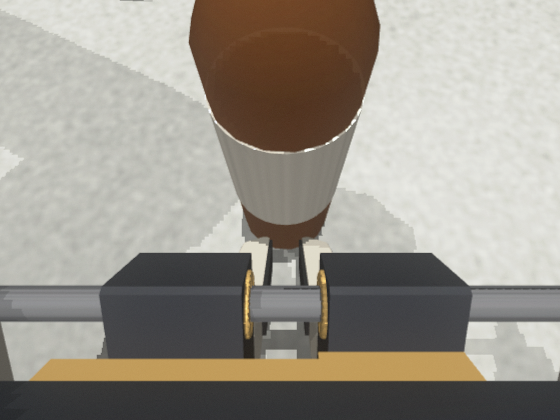

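The bottle is moving upright, centred, about 31 mm ahead of the TCP. I keep pushing.

>>> {"op": "move_arm", "data": {"series": [[0.05, 0, 0.034, 0, 0, 0, -0.7], [0.1, 0, 0.07, 0, 0, 0, -0.7], [0.15, 0, 0.106, 0, 0, 0, -0.7], [0.2, 0, 0.142, 0, 0, 0, -0.7], [0.25, 0, 0.178, 0, 0, 0, -0.7], [0.3, 0, 0.214, 0, 0, 0, -0.7], [0.35, 0, 0.25, 0, 0, 0, -0.7], [0.4, 0, 0.286, 0, 0, 0, -0.7]]}}

```text
t: 5.3
tool_pos: [0.5254, -0.0504, 0.0126]
orientation: [-1.863, -1.859, -0.603]
force: [-0.9, -1.6, -0.4]
opening: 0.0142
```

>>> {"op": "move_arm", "data": {"series": [[0.05, 0, 0.036, 0, 0, 0, -0.7], [0.1, 0, 0.072, 0, 0, 0, -0.7], [0.15, 0, 0.108, 0, 0, 0, -0.7], [0.2, 0, 0.144, 0, 0, 0, -0.7], [0.25, 0, 0.18, 0, 0, 0, -0.7], [0.3, 0, 0.216, 0, 0, 0, -0.7], [0.35, 0, 0.252, 0, 0, 0, -0.7], [0.4, 0, 0.288, 0, 0, 0, -0.7]]}}

```text
t: 6.1
tool_pos: [0.5255, -0.0011, 0.0128]
orientation: [-1.863, -1.859, -0.603]
force: [0.2, -1.1, -0.6]
opening: 0.014
```

```bash
python3 look.py 5
```

```text
6.1 [ 0.5255 -0.0011  0.0128] 0.014 [ 0.24 -1.06 -0.56]
scene 49 cap at [0.5259 0.0298 0.19  ]
side 63 cap at [0.5236 0.0293 0.19  ]
```

View pics/w5.png

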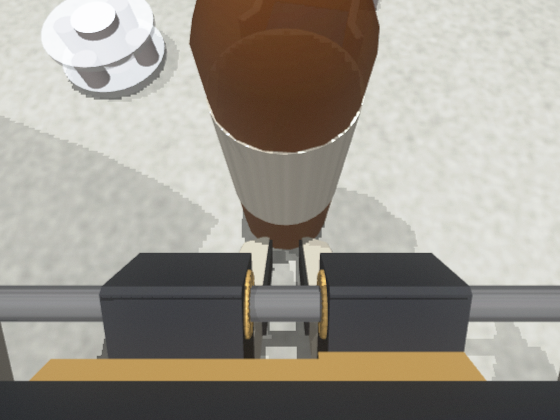

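>>> {"op": "move_arm", "data": {"series": [[0.05, 0, 0.036, 0, 0, 0, -0.7], [0.11, 0, 0.079, 0, 0, 0, -0.7], [0.17, 0, 0.122, 0, 0, 0, -0.7], [0.22, 0, 0.158, 0, 0, 0, -0.7], [0.28, 0, 0.2, 0, 0, 0, -0.7], [0.34, 0, 0.244, 0, 0, 0, -0.7], [0.39, 0, 0.28, 0, 0, 0, -0.7], [0.44, 0, 0.316, 0, 0, 0, -0.7]]}}

```text
t: 7.05
tool_pos: [0.5255, 0.0532, 0.013]
orientation: [-1.863, -1.859, -0.603]
force: [0.0, -0.9, -0.4]
opening: 0.0142
```

```bash
python3 look.py 6
python3 - <<'E'
from h import *; from plant import *
s=load("scene6"); crop(s,220,90,190,130,4,"pics/sc6.png")
st=read_state()
yaw=-.208; ey=np.array([-np.sin(yaw),np.cos(yaw)]);o=np.array([.540,.1805])
# arc: bottle from b0 along heading
L=.031; b=st["tool_pos"][:2]+[0,L]; ps=np.pi/2
for i in range(1,9):
    a=-0.208*i/8; psm=np.pi/2-0.208*(i-.5)/8
    b=b+.0062*np.array([np.cos(psm),np.sin(psm)]); p=np.pi/2+a
    t=b-L*np.array([np.cos(p),np.sin(p)])
    print(b.round(4),t.round(4),rel(st,[t[0],t[1],.0135],pose(p,.627)))
E
```

```text
7.05 [0.5255 0.0532 0.013 ] 0.0142 [ 0.01 -0.92 -0.4 ]
scene 46 cap at [0.5263 0.084  0.19  ]
side 68 cap at [0.5237 0.085  0.19  ]
[0.5254 0.0903] [0.5246 0.0593] [ 0.053 -0.007  0.033 -0.005 -0.     0.006]
[0.5257 0.0965] [0.5241 0.0656] [ 0.103 -0.013  0.07  -0.01  -0.     0.013]
[0.5261 0.1027] [0.5237 0.0718] [ 0.153 -0.017  0.107 -0.015 -0.     0.019]
[0.5267 0.1089] [0.5234 0.078 ] [ 0.204 -0.02   0.143 -0.02  -0.     0.026]
[0.5274 0.115 ] [0.5234 0.0843] [ 0.254 -0.02   0.18  -0.025 -0.     0.033]
[0.5283 0.1212] [0.5234 0.0905] [ 0.305 -0.02   0.217 -0.03  -0.     0.04 ]
[0.5293 0.1273] [0.5237 0.0968] [ 0.356 -0.017  0.254 -0.034 -0.     0.046]
[0.5305 0.1334] [0.5241 0.103 ] [ 0.406 -0.013  0.29  -0.039 -0.     0.053]
```

View pics/sc6.png

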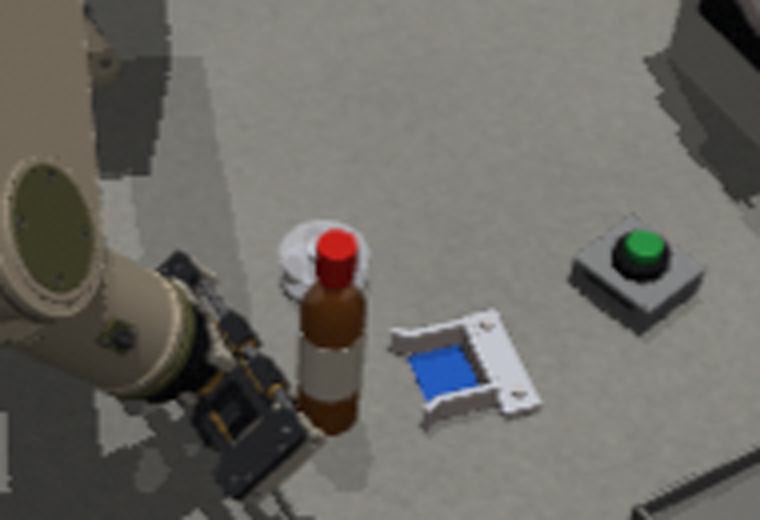

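The bottle is upright ahead of the dock mouth, and the rotor is untouched. Next comes the arc that turns the push by 12° onto the dock axis.

>>> {"op": "move_arm", "data": {"series": [[0.053, -0.007, 0.034, -0.005, 0, 0.006, -0.7], [0.103, -0.013, 0.07, -0.01, 0, 0.013, -0.7], [0.153, -0.017, 0.107, -0.015, 0, 0.019, -0.7], [0.204, -0.02, 0.143, -0.02, 0, 0.026, -0.7], [0.254, -0.02, 0.18, -0.025, 0, 0.033, -0.7], [0.305, -0.02, 0.217, -0.03, 0, 0.04, -0.7], [0.356, -0.017, 0.254, -0.034, 0, 0.046, -0.7], [0.406, -0.013, 0.29, -0.039, 0, 0.053, -0.7]]}}

```text
t: 8.0
tool_pos: [0.5243, 0.103, 0.0135]
orientation: [-2.073, -1.677, -0.672]
force: [-0.1, -0.8, -1.1]
opening: 0.0138
```

```bash
python3 look.py 7
python3 - <<'E'
from h import *; from plant import *
s=load("side7"); crop(s,230,180,140,190,3,"pics/sd7.png")
st=read_state()
yaw=-.208; ey=np.array([-np.sin(yaw),np.cos(yaw)]);ex=np.array([ey[1],-ey[0]]);o=np.array([.540,.1805])
R=Ro.from_rotvec(st["orientation"]).as_matrix(); print(R)
d=st["tool_pos"][:2]-o; print("tcp in dock",d@ex,d@ey)
t=o-.031*ey; print(rel(st,[t[0],t[1],.0135],pose(np.pi/2+yaw,.627)))
E
```

```text
8.0 [0.5243 0.103  0.0135] 0.0138 [-0.12 -0.8  -1.13]
scene 47 cap at [0.5308 0.1336 0.19  ]
side 26 cap at [ 0.5606 -0.2179  0.19  ]
side 77 cap at [0.5286 0.1337 0.19  ]
[[ 1.67400330e-01  9.78495524e-01  1.20514065e-01]
 [ 7.91633425e-01 -2.06266205e-01  5.75126746e-01]
 [ 5.87616925e-01 -8.73445570e-04 -8.09138793e-01]]
tcp in dock 0.0003280927067853217 -0.07902417105259517
[ 0.388 -0.003  0.283 -0.    -0.    -0.   ]
```

View pics/sd7.png

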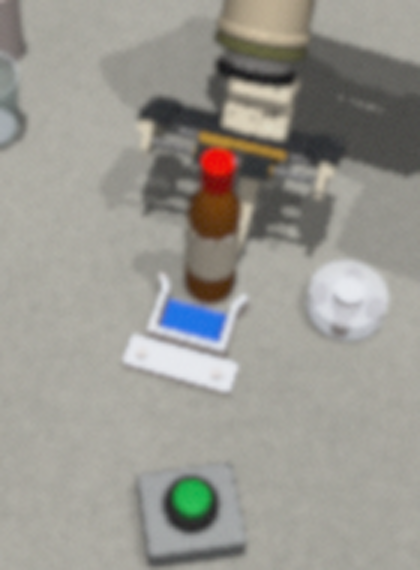

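View pics/w7.png

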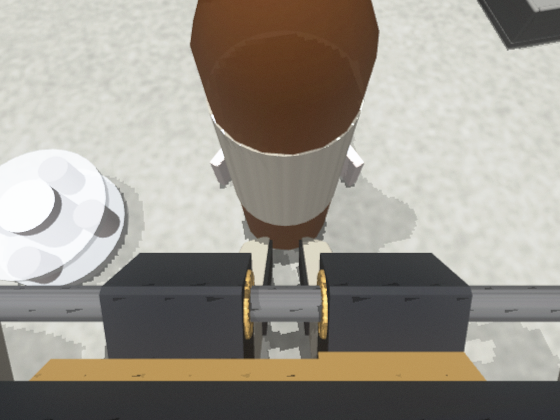

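The wrist view shows the dock lips at (221,168) and (353,166), midpoint 287. That is centred on the fingers (285), so I push in.

>>> {"op": "move_arm", "data": {"series": [[0.04, 0, 0.029, 0, 0, 0, -0.7], [0.08, 0, 0.058, 0, 0, 0, -0.7], [0.12, 0, 0.087, 0, 0, 0, -0.7], [0.16, 0, 0.117, 0, 0, 0, -0.7], [0.2, 0, 0.146, 0, 0, 0, -0.7], [0.24, 0, 0.175, 0, 0, 0, -0.7], [0.28, 0, 0.204, 0, 0, 0, -0.7], [0.32, 0, 0.233, 0, 0, 0, -0.7]]}}

```text
t: 8.95
tool_pos: [0.5326, 0.1416, 0.0134]
orientation: [-2.071, -1.679, -0.672]
force: [-0.6, -2.3, 0.2]
opening: 0.0141
```

```bash
python3 look.py 8
python3 - <<'E'
from h import *; from plant import *
s=load("scene8"); crop(s,270,110,120,100,5,"pics/sc8.png")
E
```

```text
8.95 [0.5326 0.1416 0.0134] 0.0141 [-0.56 -2.3   0.2 ]
scene 45 cap at [0.5389 0.1715 0.19  ]
side 83 cap at [0.5373 0.1721 0.19  ]
```

View pics/sc8.png

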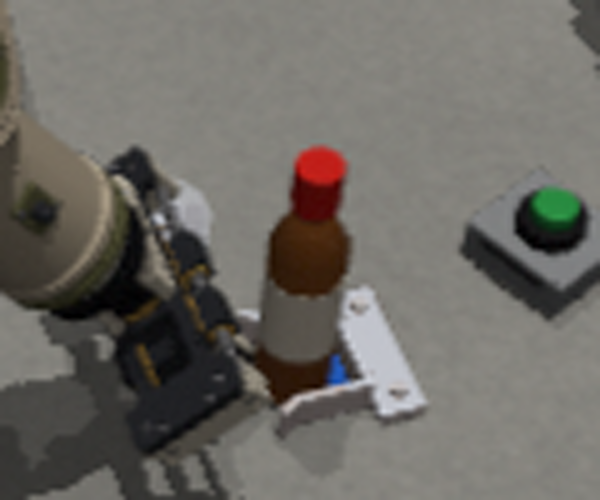

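View pics/w8.png

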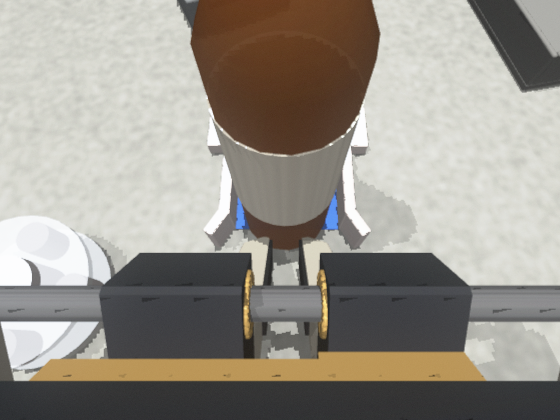

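Centred between the walls, with about 9 mm left. I'll push slowly and watch for the force to rise.

>>> {"op": "move_arm", "data": {"series": [[0.015, 0, 0.011, 0, 0, 0, -0.7], [0.03, 0, 0.022, 0, 0, 0, -0.7], [0.045, 0, 0.033, 0, 0, 0, -0.7], [0.06, 0, 0.044, 0, 0, 0, -0.7], [0.06, 0, 0.044, 0, 0, 0, -0.7]]}}

```text
t: 9.6
tool_pos: [0.5341, 0.1486, 0.0134]
orientation: [-2.071, -1.679, -0.672]
force: [-0.8, -0.8, 0.0]
opening: 0.0138
```

>>> {"op": "move_arm", "data": {"series": [[0.01, 0, 0.007, 0, 0, 0, -0.7], [0.016, 0, 0.012, 0, 0, 0, -0.7], [0.016, 0, 0.012, 0, 0, 0, -0.7]]}}

```text
t: 9.9
tool_pos: [0.5345, 0.1505, 0.0133]
orientation: [-2.071, -1.679, -0.672]
force: [-0.4, -0.7, 0.7]
opening: 0.0142
```

```bash
python3 look.py 9
```

```text
9.9 [0.5345 0.1505 0.0133] 0.0142 [-0.44 -0.72  0.73]
scene 46 cap at [0.5412 0.1791 0.19  ]
side 86 cap at [0.5393 0.1802 0.19  ]
```

>>> {"op": "move_arm", "data": {"series": [[0.008, 0, 0.006, 0, 0, 0, -0.7], [0.016, 0, 0.012, 0, 0, 0, -0.7], [0.016, 0, 0.012, 0, 0, 0, -0.7]]}}

```text
t: 10.35
tool_pos: [0.535, 0.1519, 0.0132]
orientation: [-2.072, -1.68, -0.671]
force: [-2.6, -4.9, 2.2]
opening: 0.014
```

>>> {"op": "move_arm", "data": {"series": [[0.008, 0, 0.006, 0, 0, 0, -0.7], [0.012, 0, 0.009, 0, 0, 0, -0.7], [0.012, 0, 0.009, 0, 0, 0, -0.7]]}}

```text
t: 10.65
tool_pos: [0.5354, 0.1523, 0.0132]
orientation: [-2.073, -1.681, -0.671]
force: [-4.8, -13.2, 5.2]
opening: 0.0137
```

```bash
python3 look.py 10
```

```text
10.65 [0.5354 0.1523 0.0132] 0.0137 [ -4.8  -13.16   5.2 ]
scene 47 cap at [0.5414 0.1809 0.19  ]
side 84 cap at [0.5393 0.1812 0.19  ]
```

The wrist force rises to 13 N while the TCP stops, so the bottle is against the end wall. I back off straight and check.

>>> {"op": "move_arm", "data": {"series": [[-0.015, 0, -0.011, 0, 0, 0, -0.7], [-0.06, 0, -0.044, 0, 0, 0, -0.7], [-0.2, 0, -0.14, 0, 0, 0, -0.7], [-0.4, 0, -0.3, 0, 0, 0, -0.7], [-0.6, 0, -0.6, 0, 0, 0, -0.7], [-0.6, 0, -1, 0, 0, 0, -0.8], [-0.4, 0, -1, 0, 0, 0, -1]]}}

```text
t: 11.5
tool_pos: [0.5181, 0.0606, 0.0732]
orientation: [-2.077, -1.678, -0.675]
force: [1.8, -0.1, 0.2]
opening: 0.0052
```

```bash
python3 look.py 11
python3 - <<'E'
from h import *; from plant import *
crop(load("scene11"),290,110,110,100,6,"pics/sc11.png");crop(load("side11"),250,220,90,140,4,"pics/sd11.png")
st=read_state();print(st["q"].round(2),rel(st,[.5315,.30,.15],pose(np.pi/2-.2,0)))
E
```

```text
11.5 [0.5181 0.0606 0.0732] 0.0052 [ 1.83 -0.07  0.23]
scene 47 cap at [0.5414 0.1809 0.19  ]
side 45 cap at [ 0.5521 -0.2164  0.19  ]
side 74 cap at [0.5388 0.1826 0.19  ]
[-0.42  0.08  1.97  0.64  1.3  -0.45] [ 2.351e+00 -3.410e-01  7.330e-01  1.000e-03 -2.000e-01 -2.000e-03]
```

View pics/sc11.png

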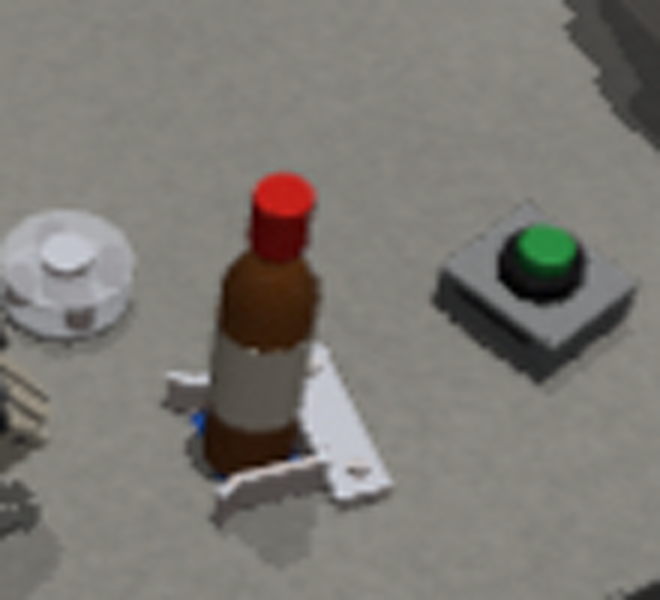

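View pics/sd11.png

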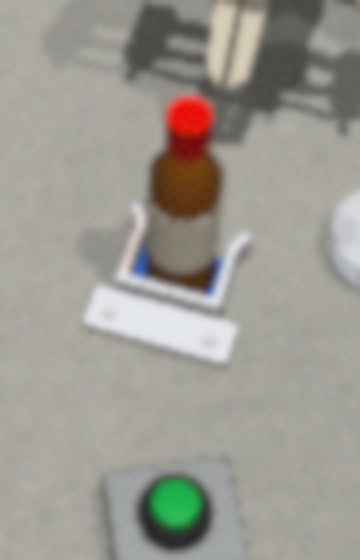

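View pics/w11.png

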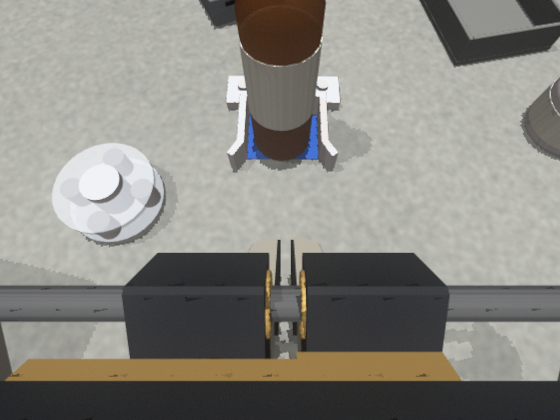

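The bottle is home: upright against the end wall, centred between the side walls, and its cap didn't move on retreat. Next I raise, turn the tool upright with the jaws shut, and go over to the button.

>>> {"op": "move_arm", "data": {"series": [[0.2, 0, -0.35, 0, 0, 0, -1], [0.4, 0, -0.7, 0, -0.04, 0, -1], [0.59, 0, -1, 0, -0.08, 0, -1], [0.59, 0, -1, 0, -0.12, 0, -1], [0.59, 0, -1, 0, -0.16, 0, -1], [0.59, 0, -1, 0, -0.2, 0, -1], [0.59, 0, -1, 0, -0.2, 0, -1]]}}

```text
t: 12.35
tool_pos: [0.5138, 0.0569, 0.1853]
orientation: [2.433, 1.986, -0.007]
force: [0.3, 0.5, 0.0]
opening: 0.0004
```

Run:
```python
from h import *; from plant import *
st=read_state();print(st["t"],st["tool_pos"],st["q"].round(2),rel(st,[.531,.367,.26],pose(np.pi/2-.2,0)))
```

```text
12.35 [0.51377373 0.05686582 0.1852781 ] [ 0.01 -0.07  1.76 -0.    1.46  0.22] [ 3.07e+00 -4.54e-01 -7.57e-01 -1.00e-03  1.00e-03 -1.00e-03]
```

>>> {"op": "move_arm", "data": {"series": [[0, 0, -0.4, 0, 0, 0, -1], [0, 0, -0.8, 0, 0, 0, -1], [0.4, -0.3, -0.8, 0, 0, 0, -1], [0.8, -0.45, -0.8, 0, 0, 0, -1], [1, -0.45, -0.8, 0, 0, 0, -1], [1, -0.45, -0.8, 0, 0, 0, -1]]}}

```text
t: 12.95
tool_pos: [0.4901, 0.1629, 0.2646]
orientation: [-2.433, -1.981, 0.003]
force: [-0.3, -0.4, -0.1]
opening: 0.0005
```

>>> {"op": "move_arm", "data": {"series": [[0.4, 0, 0, 0, 0, 0, -1], [0.8, 0, 0, 0, 0, 0, -1], [1, 0, 0, 0, 0, 0, -1], [1, 0, 0, 0, 0, 0, -1]]}}

```text
t: 13.35
tool_pos: [0.5114, 0.2596, 0.2642]
orientation: [-2.436, -1.979, 0.005]
force: [0.6, -0.9, 0.2]
opening: 0.0004
```

>>> {"op": "move_arm", "data": {"series": [[0.4, 0, 0, 0, 0, 0, -1], [0.8, 0, 0, 0, 0, 0, -1], [1, 0, 0, 0, 0, 0, -1], [1, 0, 0, 0, 0, 0, -1]]}}

```text
t: 13.75
tool_pos: [0.5324, 0.3568, 0.2645]
orientation: [-2.437, -1.979, 0.005]
force: [-1.2, -0.4, -1.1]
opening: 0.0001
```

```bash
python3 look.py 12
python3 - <<'E'
from h import *; from plant import *
st=read_state();print(st["t"],st["tool_pos"],st["q"].round(2),rel(st,[.531,.367,.12],pose(np.pi/2-.2,0)))
w=load("w12"); h=cv2.cvtColor(w["frame"],cv2.COLOR_RGB2HSV); m=cv2.inRange(h,(45,100,50),(80,255,255))
n,l,s,c=cv2.connectedComponentsWithStats(m); i=1+s[1:,4].argmax(); print(s[i],onz(w,c[i],.047))
E
```

```text
13.75 [0.5324 0.3568 0.2645] 0.0001 [-1.19 -0.35 -1.07]
13.9 [0.53254813 0.35467197 0.26549124] [0.51 0.23 1.3  0.   1.62 0.72] [ 1.200e-01 -3.800e-02  1.455e+00 -1.000e-03  0.000e+00 -3.000e-03]
[272 164  25  25 492] [0.53256842 0.36513253 0.047     ]
```

View pics/w12.png

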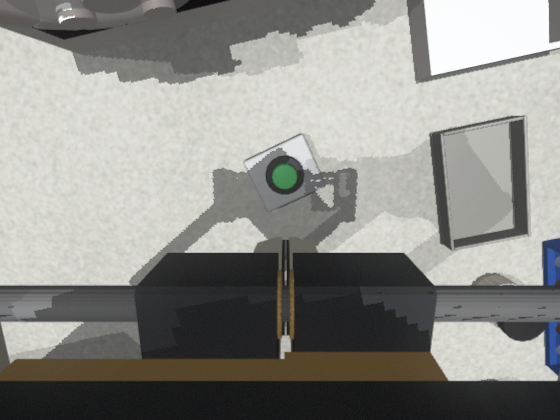

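The wrist view shows the green button at (284,176), which casts to (0.532, 0.366) and agrees with the earlier fix. Next I descend onto it.

>>> {"op": "move_arm", "data": {"series": [[0.11, -0.03, 0.3, 0, 0, 0, -1], [0.11, -0.03, 0.6, 0, 0, 0, -1], [0.11, -0.03, 0.9, 0, 0, 0, -1], [0.11, -0.03, 1, 0, 0, 0, -1], [0.11, -0.03, 1, 0, 0, 0, -1]]}}

```text
t: 14.4
tool_pos: [0.5307, 0.3661, 0.1644]
orientation: [-2.441, -1.976, 0.007]
force: [-0.3, -0.4, 0.3]
opening: 0.0004
```

>>> {"op": "move_arm", "data": {"series": [[0, 0, 0.3, 0, 0, 0, -1], [0, 0, 0.6, 0, 0, 0, -1], [0, 0, 0.9, 0, 0, 0, -1], [0, 0, 0.95, 0, 0, 0, -1], [0, 0, 0.95, 0, 0, 0, -1]]}}

```text
t: 14.9
tool_pos: [0.5318, 0.3677, 0.0721]
orientation: [-2.441, -1.978, 0.002]
force: [-0.5, 0.1, 0.5]
opening: 0.0007
```

```bash
python3 look.py 13
python3 - <<'E'
from h import *; from plant import *
st=read_state();print(st["t"],st["tool_pos"],st["q"].round(2))
crop(load("scene13"),330,90,100,90,6,"pics/sc13.png");
crop(load("side13"),240,300,110,80,6,"pics/sd13.png")
E
```

```text
14.9 [0.5318 0.3677 0.0721] 0.0007 [-0.49  0.05  0.51]
scene 47 cap at [0.5414 0.1809 0.19  ]
side 96 cap at [ 0.5324 -0.2136  0.19  ]
15.05 [0.53327337 0.36891659 0.07438765] [0.53 0.36 1.49 0.   1.29 0.73]
```

View pics/sc13.png

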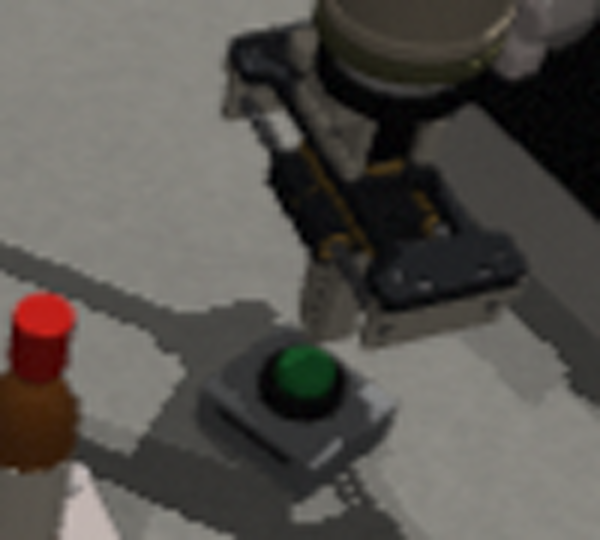

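View pics/sd13.png

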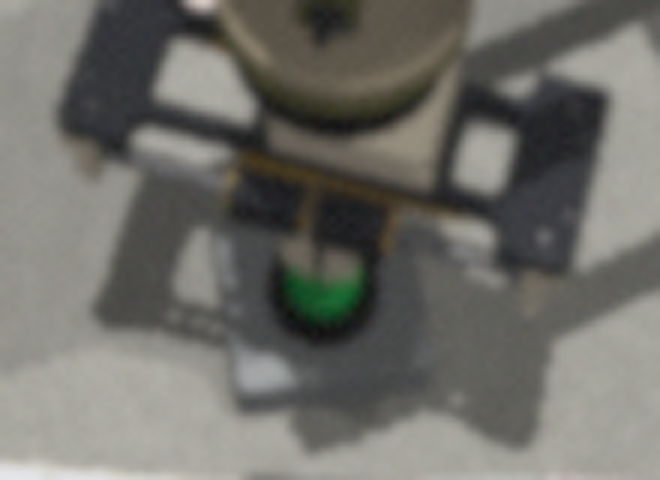

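The closed fingertips (about 26 mm wide) sit over the 30 mm green top in both views. I press in steps and watch the force.

>>> {"op": "move_arm", "data": {"series": [[0, 0, 0.1, 0, 0, 0, -1], [0, 0, 0.2, 0, 0, 0, -1], [0, 0, 0.23, 0, 0, 0, -1], [0, 0, 0.23, 0, 0, 0, -1]]}}

```text
t: 15.45
tool_pos: [0.5313, 0.368, 0.0478]
orientation: [-2.44, -1.978, 0.002]
force: [0.1, -0.5, 3.6]
opening: 0.0008
```

>>> {"op": "move_arm", "data": {"series": [[0, 0, 0.02, 0, 0, 0, -1], [0, 0, 0.04, 0, 0, 0, -1], [0, 0, 0.04, 0, 0, 0, -1]]}}

```text
t: 15.75
tool_pos: [0.5315, 0.3681, 0.0461]
orientation: [-2.44, -1.978, 0.002]
force: [-7.3, -4.4, 15.7]
opening: 0.0001
```

```bash
python3 look.py 14
python3 - <<'E'
from h import *; from plant import *
st=read_state();print(st["t"],st["tool_pos"],st["force"],st["wrist_torque"])
crop(load("scene14"),330,90,100,90,6,"pics/sc14.png");
crop(load("side14"),240,300,110,80,6,"pics/sd14.png")
E
```

```text
15.75 [0.5315 0.3681 0.0461] 0.0001 [-7.26 -4.42 15.73]
scene 47 cap at [0.5414 0.1809 0.19  ]
side 96 cap at [ 0.5324 -0.2136  0.19  ]
15.9 [0.53144998 0.3680997  0.04610094] [-7.22412411 -3.86458563 16.32233429] [-0.86500963  1.20383233  0.03604728]
```

View pics/sc14.png

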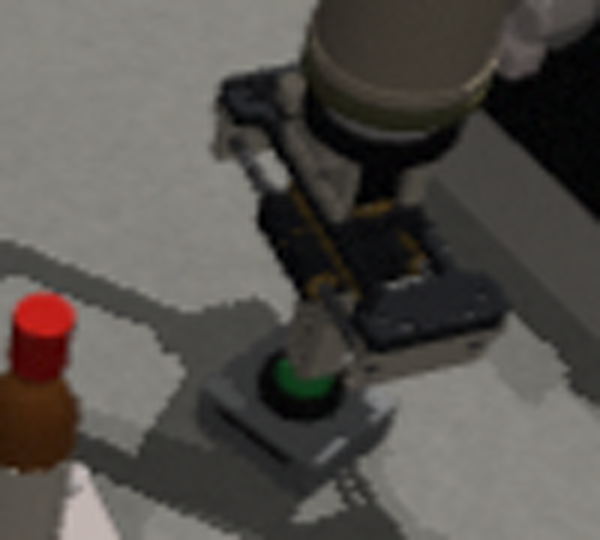

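View pics/sd14.png

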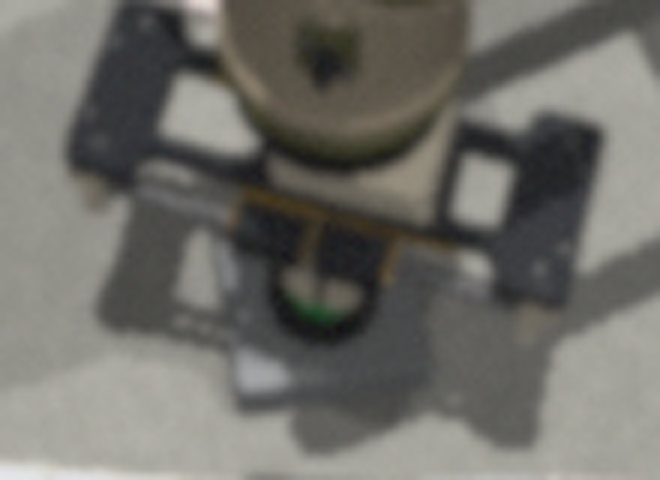

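The force rose steeply to 16 N, above the 5 N spring, which suggests the end stop. To confirm the travel, I lift in small steps and compare height with force.

>>> {"op": "move_arm", "data": {"series": [[0, 0, -0.02, 0, 0, 0, -1], [0, 0, -0.03, 0, 0, 0, -1], [0, 0, -0.03, 0, 0, 0, -1]]}}

```text
t: 16.2
tool_pos: [0.5314, 0.3681, 0.0474]
orientation: [-2.44, -1.978, 0.002]
force: [-1.8, -0.4, 4.3]
opening: 0.0007
```

>>> {"op": "move_arm", "data": {"series": [[0, 0, -0.02, 0, 0, 0, -1], [0, 0, -0.02, 0, 0, 0, -1]]}}

```text
t: 16.4
tool_pos: [0.5315, 0.368, 0.0493]
orientation: [-2.44, -1.978, 0.001]
force: [-1.3, -0.6, 3.1]
opening: 0.0001
```

>>> {"op": "move_arm", "data": {"series": [[0, 0, -0.02, 0, 0, 0, -1], [0, 0, -0.02, 0, 0, 0, -1]]}}

```text
t: 16.6
tool_pos: [0.5315, 0.3681, 0.0513]
orientation: [-2.44, -1.978, 0.001]
force: [-0.5, 0.6, 3.3]
opening: 0.0004
```

>>> {"op": "move_arm", "data": {"series": [[0, 0, -0.02, 0, 0, 0, -1], [0, 0, -0.02, 0, 0, 0, -1]]}}

```text
t: 16.8
tool_pos: [0.5314, 0.368, 0.0531]
orientation: [-2.44, -1.978, 0.002]
force: [-0.2, 0.5, 0.8]
opening: 0.0003
```

>>> {"op": "move_arm", "data": {"series": [[0, 0, -0.02, 0, 0, 0, -1], [0, 0, -0.02, 0, 0, 0, -1]]}}

```text
t: 17.0
tool_pos: [0.5314, 0.368, 0.0552]
orientation: [-2.44, -1.978, 0.002]
force: [-0.4, 0.4, 1.5]
opening: 0.0003
```

The spring force fades out around z≈0.052, and the hard stop was at z≈0.046. That matches the full 6 mm of travel. I lift clear and make the last check.

>>> {"op": "move_arm", "data": {"series": [[0, 0, -0.2, 0, 0, 0, -1], [0, 0, -0.6, 0, 0, 0, -1], [0, 0, -1, 0, 0, 0, -1], [0, 0, -1, 0, 0, 0, -1]]}}

```text
t: 17.4
tool_pos: [0.5351, 0.3702, 0.1631]
orientation: [2.439, 1.977, 0.016]
force: [0.1, 0.3, 0.9]
opening: 0.0003
```

```bash
python3 look.py 15
python3 - <<'E'
from h import *
crop(load("scene15"),230,90,200,140,4,"pics/sc15.png")
print(cv2.absdiff(load("scene15")["frame"],load("scene11")["frame"])[160:215,325:365].max())
E
```

```text
17.4 [0.5351 0.3702 0.1631] 0.0003 [0.06 0.27 0.9 ]
scene 27 cap at [0.5436 0.1769 0.19  ]
side 98 cap at [ 0.5324 -0.2134  0.19  ]
83
```

View pics/sc15.png

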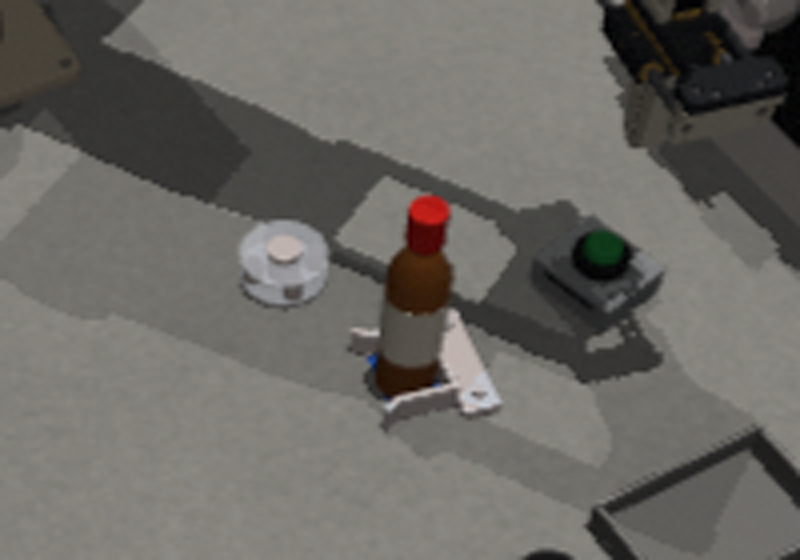

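The bottle still stands home, and the button is raised again in the view. The bright-cap reading shifted only because a shadow cut its area from 47 to 27 px, so I compare a shadow-proof mask before handing in.

Run:
```python
from h import *; from plant import *
for n in(11,14,15):
    h=cv2.cvtColor(load(f"scene{n}")["frame"],cv2.COLOR_RGB2HSV)[130:160,325:350]
    m=cv2.inRange(h,(0,180,60),(8,255,255)); p=cv2.boundingRect(m); print(n,p,(m>0).sum())
close_job()
```

```text
11 (7, 9, 10, 15) 121
14 (7, 9, 10, 15) 121
15 (7, 9, 10, 15) 120
the job is handed in; nothing more can be done
```

I pushed the amber bottle low on its body with the leaned, nearly shut fingertips across the bench and around a 12° turn. It went into the dock until it met the end wall. I then pressed the green button down, let it rise, and handed the job in at about 17.6 s of the 61 s allowed.

- **Bottle home:** the wrist force rose to about 13 N while the fingertips stopped. The cap measured about (0.540, 0.181), against my dock estimate of (0.540, 0.1805). The bottle looked upright and centred between the side walls.
- **Button:** the hard stop was at z≈0.046 with 16 N. The spring force faded out at z≈0.052, which matches the full 6 mm of travel. The button looked raised again in the last picture.
- **Disagreement:** the bright-cap reading in the last picture was off by a few mm because a shadow fell on the cap. A shadow-proof mask gave the same cap outline before and after the press, so the bottle did not move.
- **Bystanders:** the rotor stood where it was in the last picture I viewed. I did not measure the other bystanders again, but the arm kept clear of them.

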